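Block the gaps in a transport case

ROBOT

A 7-joint arm with a two-finger parallel gripper is mounted at the origin on the work surface. World frame = base frame: x ahead of the robot, y to its left, z up, the work surface at z = 0. Lengths are in m, angles in rad, forces in N, time in s.
With the tool pointing down it reaches from about 0.4 to 0.9 m from the base axis. Payload 5.5 kg.
Tool frame: the origin (TCP) lies between the finger pads; the fingertips stand 8 mm ahead of it and the grasp point (between the pads) lies 11 mm behind it; z points along the fingers, y is the direction in which the jaws open and shut (so a half turn about z gives the same grasp; the last joint's range is limited). The gripper opens to 85 mm and grips with 20 to 120 N. Pads are 22 mm wide; open, the fingers measure 114 mm over their backs; the gripper's body (76 mm by 85 mm) begins 54 mm behind the grasp point. The pads swing forward as they close: fully open they stand 13 mm farther back than shut.
Start: joints at [-1.031, 0.501, -0.427, 1.55, 0.221, 1.138, -0.21], TCP at [0.178, 0.625, 0.239] pointing down, gripper open.
Joint ranges: [-2.88, 2.88], [-0.31, 2.03], [-1.54, 1.56], [0.2, 2.42], [-1.41, 4.55], [0.19, 2.02], [-2.57, 2.57]. Speed limits (rad/s): [2.57, 2.57, 3.14, 3.14, 3.14, 3.14, 3.14].

INTERFACE

Orientations are given as a unit quaternion [x, y, z, w].
In Python, from station import ctrl gives the robot as it stands. Calls block until the motion is done:
- ctrl.move_pose(position, orientation): joint-space move of the TCP to a pose.
- ctrl.move_l(position, rotation=None, feed=0.15, guard=None): straight line of the TCP; rotation=None keeps the orientation; feed is the mean speed in m/s. With guard (N) it stops when the force on the tool has changed by that much, and returns True; else False.
- ctrl.move_joints(angles): joint-space move.
- ctrl.grip(opening, newtons=None): finger opening in m; newtons is the grip in N (None keeps the last); returns when the fingers have stopped.
- ctrl.hold(seconds).
- ctrl.ik(position, orientation): joint angles nearest the present ones, or None.
- ctrl.get_image(name): name is "scene" or "top"; returns (picture, depth): 480x640x3 uint8, red, green, blue; 480x640 float32, m along the optical axis (not along the pixel's ray), 0 where there is no reading.
- ctrl.get_calibration(name): a dict with "mtx" (3x3 intrinsics, pixels), "R" (3x3) and "t" (3): a world point X has camera coordinates R X + t. Camera axes: x right, y down, z forward; pixel columns grow to the right and rows downward; lengths in m; the calibration is good to about 2 mm. A picture is of the moment at which its call begins. get_calibration takes no time and is no camera call.
A pose or a line that the arm cannot do raises ctrl.IKError and nothing moves.
- ctrl.job_done(): hands the job in, once; it reports no verdict.
Readings, each from a call of its own:
- ctrl.current_t(): time.
- ctrl.current_joints(): joint angles.
- ctrl.current_joint_vel(): joint speeds.
- ctrl.current_joint_efforts(): joint torques, N m.
- ctrl.current_tool_pos(): TCP position.
- ctrl.current_ee_rot(): TCP orientation.
- ctrl.current_force(): force on the tool from outside, world axes, zero at the start.
- ctrl.current_torque(): the same for the moment, N m.
- ctrl.current_gripper_width(): finger opening in m.
Only numpy, scipy, OpenCV 4.12 (cv2) and the standard library are available. Lean on these libraries where they do the work, as an engineer would, in place of code of your own. Each camera call takes 0.05 s, during which the arm holds its last target. There are 200 camera calls.

TASK

The orange transport case with the burner head and the two sample jars is packed except for two empty gaps. Fill each gap with the blue foam block that fits it, the wide block in the wide gap and the narrow block in the narrow gap, each upright and right down on the floor of the case, so that nothing can shift.

Things in the scene. Friction and masses are not known exactly. Their poses are not given: they have to be found in the camera images.
- wide_block_center (a point): Wide blue firm foam block, 72 mm wide (own y), 114 long (x), body 66 high, foot chamfered 8 x 12. Centred on top stands a white grip rib, 60 long (x), 24 wide (y), 40 high, to be pinched across its 24; 106 high in all. It stands on the bench, about 60 g. Point: its centre, half-way up (53 above its underside); the rib's middle is 33 above it. z up; a half turn makes no difference.
- narrow_block_center (a point): Narrow blue firm foam block (not the 24 wide grey one), 40 mm wide (own y), 114 long (x), body 66 high, foot chamfered 8 x 12. Centred on top stands a white grip rib, 60 long (x), 24 wide (y), 40 high, to be pinched across its 24; 106 high in all. It stands on the bench, about 40 g. Point: its centre, half-way up (53 above its underside); the rib's middle is 33 above it. z up; a half turn makes no difference.
- wide_gap (a point): Centre of the wide gap at the case's inner floor, which is 8 mm above the bench. The gap is 84 wide along y (the long way of the case), 130 long along x, z up. It lies between the aluminium burner head (122 x 66, 58 high, loose, 0.7 kg) and an end wall. Case: orange, open, fixed, 146 x 282 outside, 68 high, walls 8, inner depth 60.
- narrow_gap (a point): Centre of the narrow gap at the case's inner floor, which is 8 mm above the bench. The gap is 52 wide along y (the long way of the case), 130 long along x, z up. It lies between the burner head and two loose amber jars with white lids (62 across, 60 high), 134 from the wide gap. The contents are level with the rim and may slide a few mm.
Not all that is in view belongs to the job. Leave any red look-alike of the part that bears wide_block_center alone.

How it is judged:
By the outcome, as a careful person would: the job done as asked, in the order asked, and still so for the second after the job is handed in, with the robot touching nothing.
It also fails if it takes over 61 s, if anything falls off the work surface, if the arm or the gripper's body presses on something with over 40 N, if the wrist force passes 120 N, or if a joint passes its speed limit or range.

## Working session

There is one attempt and no reset: what is moved stays moved. The work goes in short steps, each a Python script; the robot and the scene stay as the last script left them, time stands still between calls to the robot, and variables do not carry over. Pictures are saved under pics/ and viewed, about 8 in all and at most 12, crops included, and the job is handed in when it is done.

```bash
mkdir -p pics
python3 - <<'E'
from station import ctrl
import cv2,numpy as np
for n in("top","scene"):
    im,d=ctrl.get_image(n);c=ctrl.get_calibration(n)
    cv2.imwrite(f"pics/{n}0.png",im[:,:,::-1]);np.savez(f"{n}0.npz",im=im,d=d,**c)
    print(n,c["mtx"].round(1).tolist(),c["R"].round(3).tolist(),c["t"].round(3), (d==0).mean())
print(ctrl.current_t(),ctrl.current_ee_rot())
E
```

```text
top [[478.1, 0.0, 321.5], [0.0, 478.1, 238.7], [0.0, 0.0, 1.0]] [[0.016, -1.0, 0.013], [-0.983, -0.018, -0.182], [0.183, -0.01, -0.983]] [-0.129  0.511  0.924] 0.0042154947916666664
scene [[448.2, 0.0, 317.7], [0.0, 448.2, 231.4], [0.0, 0.0, 1.0]] [[-0.421, 0.907, -0.012], [0.59, 0.263, -0.764], [-0.689, -0.329, -0.646]] [ 0.313 -0.213  1.473] 0.003987630208333333
0.1 [ 1.37940218e-01  9.90440186e-01 -8.41170977e-04 -1.62292646e-04]
```

View pics/top0.png

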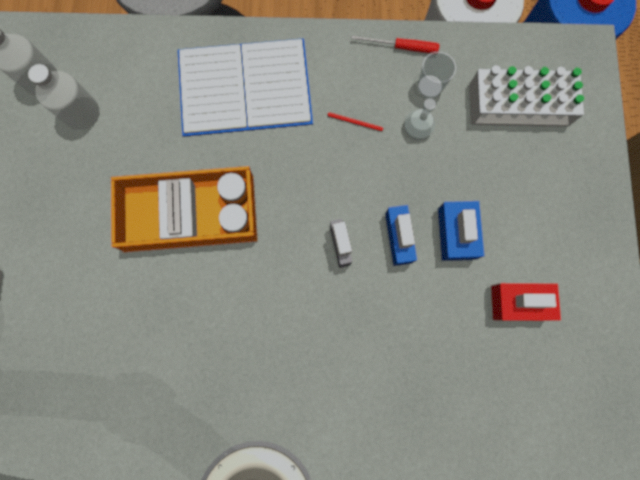

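View pics/scene0.png

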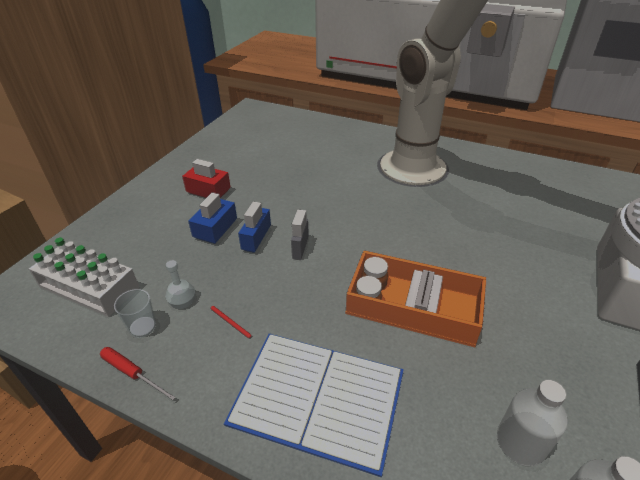

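Top view: the candidates are the grey block at (341,243), the narrow blue at (402,235), the wide blue at (462,230), and the red look-alike at (526,302). The two blue ones fit the description by colour and width. The case is at (183,210), with its wide gap to the left of the burner head and its narrow gap between the head and the jars. Next I measure and make a confirming crop.

```bash
cat > vis.py <<'E'
import cv2,numpy as np
def world(f):
    v,u=np.mgrid[:480,:640]; d=f["d"]; K=f["mtx"]
    c=np.stack([(u-K[0,2])/K[0,0]*d,(v-K[1,2])/K[1,1]*d,d],-1)
    return (c-f["t"])@f["R"]
def ray(f,uv,z):
    uv=np.atleast_2d(uv).astype(float);K=f["mtx"];R=f["R"]
    r=np.c_[(uv[:,0]-K[0,2])/K[0,0],(uv[:,1]-K[1,2])/K[1,1],np.ones(len(uv))]@R
    o=-R.T@f["t"]
    return o+r*((z-o[2])/r[:,2])[:,None]
def rect(P):
    (x,y),(a,b),th=cv2.minAreaRect(P[:,:2].astype(np.float32)*1000)
    if a<b: a,b,th=b,a,th+90
    return (round(x,1),round(y,1)),(round(a,1),round(b,1)),round((th+90)%180-90,1)  # th: world angle of long side
def big(m):
    n,l,s,_=cv2.connectedComponentsWithStats(m.astype(np.uint8))
    return l==1+s[1:,4].argmax()
def outline(f,m,z):   # pixel region -> plane z
    v,u=np.nonzero(big(m)); return ray(f,np.c_[u,v],z)
def win(u0,v0,u1,v1):
    w=np.zeros((480,640),bool);w[v0:v1,u0:u1]=1;return w
E
python3 - <<'E'
from vis import *
for n,W in(("top",dict(narrow=(380,195,425,275),wide=(432,195,492,270),case=(100,155,268,262))),("scene",dict(narrow=(236,196,274,256),wide=(186,188,238,246),case=(335,245,500,350)))):
    f=np.load(n+"0.npz");P=world(f);z=P[...,2];hsv=cv2.cvtColor(f["im"],cv2.COLOR_RGB2HSV);H,S,V=cv2.split(hsv)
    blue=(H>105)&(H<130)&(S>130);ora=(H<18)&(S>140);white=(S<70)&(V>110)
    print(n,"table z",np.median(z[300:340,350:450]) if n=="top" else "")
    for k in("narrow","wide"):
        w=win(*W[k]); rib=w&white&(z>.085); top=w&blue&(abs(z-.066)<.008)
        print(k,"rib z",np.median(z[rib]).round(4),rib.sum())
        rt=rib&(z>.1)
        print("  ribtop ray",rect(outline(f,rt,.106)),"cloud",rect(P[rt]))
        print("  body top ray",rect(outline(f,top,.066)),"hgt",np.median(z[top]).round(4))
    w=win(*W["case"]);rim=w&ora&(abs(z-.068)<.008)
    print("case rim ray",rect(outline(f,rim,.068)),"z",np.median(z[rim]).round(4))
    con=w&(S<100)&(abs(z-.067)<.012)
    nn,l,s,c=cv2.connectedComponentsWithStats(con.astype(np.uint8))
    for i in range(1,nn):
        if s[i,4]>60: print("  content",c[i].round(),s[i,4],rect(ray(f,np.argwhere(l==i)[:,::-1],.067)),"z",np.median(z[l==i]).round(4))
f=np.load("top0.npz");im=f["im"][:,:,::-1]
a=cv2.resize(im[155:265,100:270],None,fx=4,fy=4,interpolation=2);b=cv2.resize(im[190:330,320:570],(680,381),interpolation=2)
cv2.imwrite("pics/crop0.png",cv2.resize(np.vstack([a,b]),(487,588)))
E
```

```text
top table z 0.00022674970744441346
narrow rib z 0.1058 418
  ribtop ray ((523.9, -280.7), (60.2, 25.4), 6.9) cloud ((433.6, -215.6), (281.2, 56.2), -35.8)
  body top ray ((523.2, -279.9), (113.2, 40.2), 8.7) hgt 0.0659
wide rib z 0.1059 412
  ribtop ray ((535.8, -403.8), (60.8, 25.1), 2.6) cloud ((432.5, -276.4), (379.2, 58.5), -51.0)
  body top ray ((535.0, -402.9), (113.6, 73.6), 2.9) hgt 0.066
case rim ray ((571.0, 161.5), (281.0, 145.6), -84.1) z 0.0666
  content [231. 186.] 587 ((614.1, 65.3), (56.7, 53.2), 29.2) z 0.0677
  content [174. 208.] 946 ((568.0, 176.3), (118.6, 62.1), 3.8) z 0.0652
  content [233. 217.] 601 ((549.8, 58.1), (56.8, 52.2), 46.4) z 0.0679
scene table z 
narrow rib z 0.1062 140
  ribtop ray ((527.2, -281.8), (60.0, 23.6), 8.0) cloud ((894.4, -29.4), (948.7, 42.4), 34.5)
  body top ray ((531.3, -280.1), (124.2, 41.2), 8.7) hgt 0.066
wide rib z 0.1064 127
  ribtop ray ((539.0, -404.9), (58.7, 22.3), 2.9) cloud ((902.5, -93.5), (1018.9, 49.7), 40.6)
  body top ray ((542.0, -402.3), (122.4, 76.0), 2.6) hgt 0.0662
case rim ray ((580.4, 163.3), (279.8, 153.4), -84.2) z 0.0664
  content [372. 277.] 826 ((587.2, 63.0), (125.4, 55.1), 6.3) z 0.0675
  content [424. 290.] 496 ((579.8, 177.8), (117.4, 34.4), 9.1) z 0.0654
```

View pics/crop0.png

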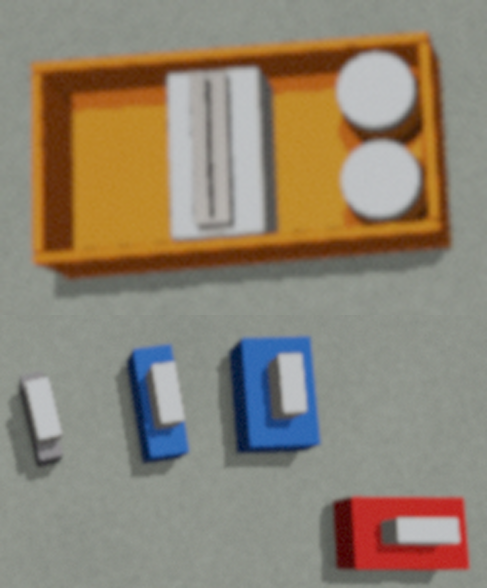

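Measurements check out. Both ribs read z 0.106, the bodies 114x40 and 114x73, and the rim 281x146. In the case frame (x axis at 5.9°) the burner head is at +15 and the jars at −100. That makes the gaps about 85 and 51.5 wide and 134 apart, as described. The crop confirms the two blue blocks, with grey and red as the decoys. I take the wide block first and pause above the gap to check the camera against the robot.

```bash
cat > rob.py <<'E'
from station import ctrl
import numpy as np,cv2
def q(deg):
    a=np.radians(deg)/2; return [np.cos(a),np.sin(a),0.,0.]
C=np.array([.571,.1615]);A=5.9
e=np.radians(A);EX=np.array([np.cos(e),np.sin(e)]);EY=np.array([-np.sin(e),np.cos(e)])
def gap(y,x=0.): return C+x*EX+y*EY
WIDE=(np.array([.5365,-.4042]),2.8);NARROW=(np.array([.525,-.281]),8.)
T=.080  # TCP height over block underside when gripped
def P(xy,z): return [xy[0],xy[1],z]
def snap(tag):
    for n in("top","scene"):
        im,d=ctrl.get_image(n);cv2.imwrite(f"pics/{n}{tag}.png",im[:,:,::-1]);np.savez(f"{n}{tag}.npz",im=im,d=d,**ctrl.get_calibration(n))
def pick(b):
    xy,a=b;a+=180
    ctrl.move_pose(P(xy,.19),q(a)); ctrl.grip(.055)
    print("guard",ctrl.move_l(P(xy,T),feed=.12,guard=8),ctrl.current_tool_pos())
    ctrl.grip(.012,30); print("width",ctrl.current_gripper_width())
    ctrl.move_l(P(xy,.25),feed=.2); print("w",ctrl.current_gripper_width(),"F",ctrl.current_force())
E
python3 - <<'E'
from rob import *
g=gap(.0905)
for xy,a,z in((*WIDE,.19),(*WIDE,T),(g,A,.25),(g,A,T+.008),(*NARROW,T)):
    for o in(0,180):
        j=ctrl.ik(P(xy,z),q(a+o)); print(xy.round(3),z,o,None if j is None else np.round(j,2))
E
python3 - <<'E'
from rob import *
pick(WIDE)
ctrl.move_pose(P(gap(.0905),.25),q(A+180)); print(ctrl.current_t(),ctrl.current_tool_pos(),ctrl.current_gripper_width())
snap(1)
E
```

```text
[ 0.536 -0.404] 0.19 0 [ 0.05  0.7   0.86  1.57 -0.57  1.14 -0.49]
[ 0.536 -0.404] 0.19 180 [ 0.17  0.63  0.65  1.56 -0.41  1.09  2.54]
[ 0.536 -0.404] 0.08 0 [ 0.02  0.89  0.91  1.63 -0.8   1.03 -0.34]
[ 0.536 -0.404] 0.08 180 [ 0.32  0.71  0.41  1.62 -0.35  0.88  2.49]
[0.562 0.252] 0.25 0 [-0.63  0.4   0.22  1.65 -0.1   1.1  -1.85]
[0.562 0.252] 0.25 180 [-0.21  0.42 -0.33  1.63  0.15  1.12  1.09]
[0.562 0.252] 0.088 0 [-0.63  0.59  0.22  1.77 -0.17  0.8  -1.8 ]
[0.562 0.252] 0.088 180 [-0.21  0.61 -0.34  1.75  0.26  0.82  1.  ]
[ 0.525 -0.281] 0.08 0 [-0.2   0.77  0.9   1.84 -0.76  0.92 -0.37]
[ 0.525 -0.281] 0.08 180 [ 0.23  0.58  0.29  1.83 -0.23  0.77  2.34]
guard False [ 0.53702267 -0.40479368  0.08090694]
width 0.023646314078607775
w 0.023671776910042748 F [-0.21280395  0.38288401 -0.75229435]
9.075 [0.56240846 0.24991592 0.25006913] 0.02369447223851604
```

View pics/top1.png

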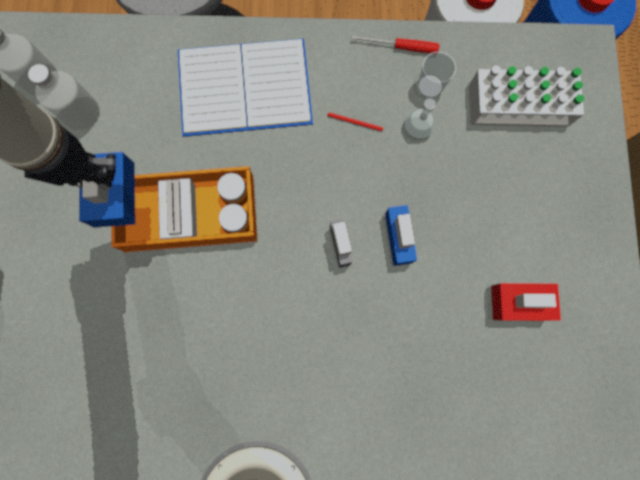

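View pics/scene1.png

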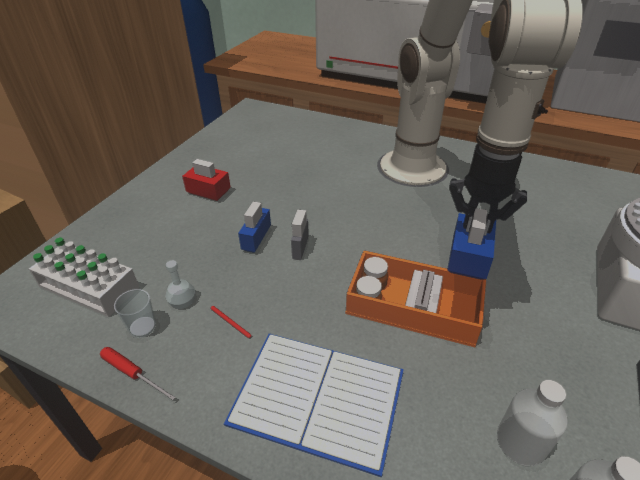

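The wide block hangs straight from its rib (23.7 mm pinch) above the wide gap: top image (107,190), scene (473,245). I measure the held block in the top view against the TCP to get the camera offset.

Run:
```python
from vis import *
from rob import ctrl,EX,EY,C
p=np.array(ctrl.current_tool_pos());print(p,ctrl.current_ee_rot())
for n,w in(("top",(70,145,145,232)),("scene",(440,205,505,280))):
    f=np.load(n+"1.npz");Pw=world(f);z=Pw[...,2];H,S,V=cv2.split(cv2.cvtColor(f["im"],cv2.COLOR_RGB2HSV))
    m=win(*w)&(H>105)&(H<130)&(S>130)&(abs(z-.236)<.012)
    zz=np.median(z[m]); print(n,m.sum(),zz)
    for zt in(.236,zz):
        r=rect(outline(f,m,zt)); d=np.array(r[0])-p[:2]*1000; print(r,"minus tcp: case x,y",d@EX,d@EY)
```

```text
[0.56233686 0.25015739 0.2500671 ] [-5.03704094e-02  9.98730577e-01 -1.91239866e-04  1.43333043e-04]
top 1530 0.23509548493954927
((559.3, 245.6), (115.0, 73.8), 5.2) minus tcp: case x,y -3.489238276741708 -4.2210823487142415
((559.6, 246.0), (115.2, 73.9), 5.2) minus tcp: case x,y -3.1497104168915886 -3.8540389829035475
scene 1041 0.2344822869048564
((571.9, 249.1), (127.3, 72.1), 5.6) minus tcp: case x,y 9.403791097690073 -2.034808452323444
((569.9, 249.1), (127.7, 72.3), 5.6) minus tcp: case x,y 7.414385463455726 -1.8292233787489502
```

The top view sees the held block about 3–4 mm short of the TCP in y, and the scene view about 2 mm, so this is camera bias. I servo relative to the case instead: go lower with the correction applied, then remeasure the block and the rim in the same picture.

```bash
cat >> rob.py <<'E'
def held(tag,w,zt,tgt):
    "offset (case x,y in mm, top camera) still to go from held block's body top to target; plus angle"
    import vis
    f=np.load(f"top{tag}.npz");z=vis.world(f)[...,2];H,S,V=cv2.split(cv2.cvtColor(f["im"],cv2.COLOR_RGB2HSV))
    m=vis.win(*w)&(H>105)&(H<130)&(S>130)&(abs(z-zt)<.012)
    r=vis.rect(vis.outline(f,m,zt));d=np.array(tgt)*1000-r[0];print(r,"z",np.median(z[m]),"to go x,y",d@EX,d@EY)
    return d@EX,d@EY
E
python3 - <<'E'
from rob import *
g=gap(.0905)
ctrl.move_l(P(g+.003*EX+.004*EY,.165),rotation=q(A+180),feed=.15);ctrl.hold(.3)
print(g+.003*EX+.004*EY,ctrl.current_tool_pos(),ctrl.current_t());snap(2)
held(2,(60,140,170,240),.151,g)
f=cv2.imread("pics/top2.png");s=cv2.imread("pics/scene2.png")
cv2.imwrite("pics/c2.png",np.hstack([cv2.resize(f[140:260,60:260],(400,240)),cv2.resize(s[180:360,330:530],(267,240))]))
E
```

```text
[0.56427021 0.25580779] [0.56473797 0.25602233 0.16594862] 10.1917
((562.2, 251.9), (115.5, 74.4), 4.9) z 0.1508580064834804 to go x,y -0.53906053493612 -0.32570899112030893
```

View pics/c2.png

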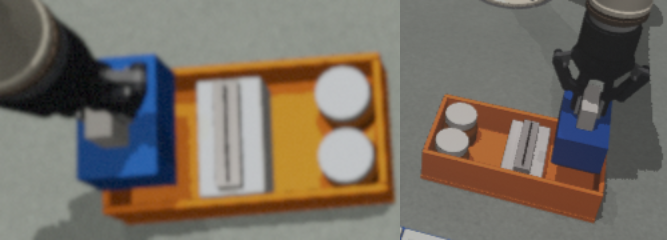

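The block now sits over the gap to within 0.5 mm in the top view. Insert under guard.

```bash
cat >> rob.py <<'E'
def insert(xy):
    z0=ctrl.current_tool_pos()[2]
    for z in(.120,.085):
        h=ctrl.move_l(P(xy,z),rotation=q(A+180),feed=.06,guard=10)
        print("->",z,h,np.round(ctrl.current_tool_pos(),4),"F",np.round(ctrl.current_force(),1),"M",np.round(ctrl.current_torque(),2))
        if h: break
    return ctrl.current_tool_pos()[2]
E
python3 - <<'E'
from rob import *
xy=gap(.0905)+.0025*EX+.004*EY
z=insert(xy)
if z<.091:
    ctrl.grip(.05);ctrl.move_l(P(ctrl.current_tool_pos()[:2],.19),feed=.2)
    snap(3)
print(ctrl.current_t())
E
```

```text
-> 0.12 False [0.5641 0.2558 0.1202] F [-0.1  0.3 -1.2] M [ 0.    0.04 -0.02]
-> 0.085 True [0.5633 0.2556 0.0879] F [ 0.3 -0.4  3.2] M [ 0.03 -0.12  0.01]
12.85
```

The block stopped on the floor: TCP 0.0879, against 0.0809 when it was gripped on the bench. Next I pick the narrow block and remeasure the contents while the arm is away from the case.

Run:
```python
from rob import *
from vis import *
pick(NARROW);snap(4);print(ctrl.current_t())
f=np.load("top4.npz");z=world(f)[...,2];H,S,V=cv2.split(cv2.cvtColor(f["im"],cv2.COLOR_RGB2HSV));w=win(100,155,268,262)
loc=lambda r:((np.array(r[0])/1000-C)@EX*1000,(np.array(r[0])/1000-C)@EY*1000)
rb=rect(outline(f,w&(H>105)&(H<130)&(S>130)&(abs(z-.074)<.008),.074));print("wide body",rb,loc(rb),np.median(z[w&(H>105)&(H<130)&(S>130)&(abs(z-.074)<.012)]))
print("rib z",np.median(z[w&(z>.1)]))
nn,l,s,c=cv2.connectedComponentsWithStats((w&(S<100)&(abs(z-.067)<.006)).astype(np.uint8))
for i in range(1,nn):
    if s[i,4]>200: r=rect(ray(f,np.argwhere(l==i)[:,::-1],.067));print("content",c[i].round(),r,loc(r))
m=f["im"][150:270,90:270,::-1];cv2.imwrite("pics/c4.png",cv2.resize(m,(540,360),interpolation=2))
```

```text
guard False [ 0.52555287 -0.28145168  0.08072011]
width 0.023892970134711176
w 0.023547511371056297 F [-0.24204838  0.66257264 -0.0959639 ]
17.5583
wide body ((561.1, 252.7), (115.5, 73.7), 5.4) (np.float64(-0.47287853446302713), np.float64(91.73454303528)) 0.07404302927045289
rib z 0.11410225547552036
content [231. 186.] ((615.1, 65.4), (55.0, 52.6), 2.6) (np.float64(33.988031449613), np.float64(-100.12409159727804))
content [173. 207.] ((570.1, 178.6), (110.7, 27.5), 5.9) (np.float64(0.86251984365656), np.float64(17.101931455812167))
content [233. 217.] ((550.3, 58.6), (55.4, 52.2), 46.4) (np.float64(-31.167700349733256), np.float64(-100.22711436986123))
```

View pics/c4.png

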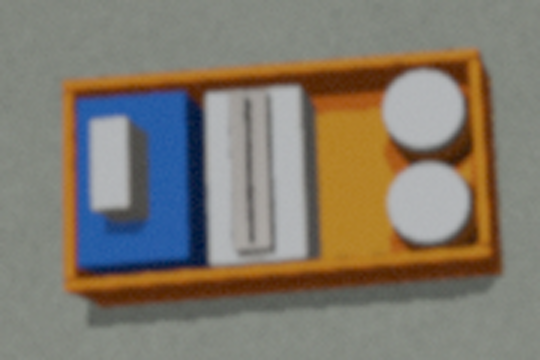

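The wide block is seated (body top 0.074, rib top 0.114), and the burner head and jars have not moved. The narrow gap runs in the crop from x≈312 to 385 and is free. Now the narrow block goes above it.

Run:
```python
from rob import *
g=gap(-.044)
t=g+.0025*EX+.004*EY
ctrl.move_pose(P(t,.22),q(A+180));ctrl.move_l(P(t,.165),rotation=q(A+180),feed=.15);ctrl.hold(.3)
print(t,ctrl.current_tool_pos(),ctrl.current_t());snap(5)
held(5,(170,140,270,245),.151,g)
f=cv2.imread("pics/top5.png");s=cv2.imread("pics/scene5.png")
cv2.imwrite("pics/c5.png",np.hstack([cv2.resize(f[130:270,80:280],(457,320)),cv2.resize(s[180:360,330:510],(320,320))]))
```

```text
[0.57759846 0.12196887] [0.57820915 0.12210372 0.16592732] 19.8833
((545.8, 116.4), (56.0, 41.7), 6.9) z 0.15083388195354813 to go x,y 29.70245440045757 -1.7292748750540525
```

View pics/c5.png

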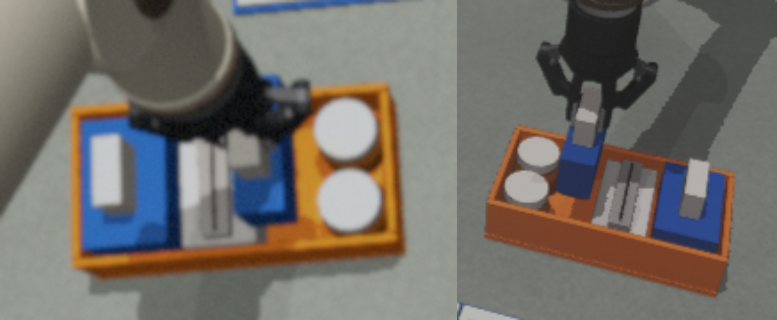

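Only the near half of the block top is visible in the top view. Its near end is 57.7 mm from the target against 57 expected, so x is fine. In y it needs about −1.5 to −2 mm. I correct and insert.

Run:
```python
from rob import *
xy=gap(-.044)+.0025*EX+.0023*EY
ctrl.move_l(P(xy,.15),rotation=q(A+180),feed=.08)
z=insert(xy)
if z<.091:
    ctrl.grip(.05);ctrl.move_l(P(ctrl.current_tool_pos()[:2],.20),feed=.2)
    ctrl.move_pose([.45,-.2,.25],q(A+180))
snap(6);print(ctrl.current_t())
f=np.load("top6.npz");import vis
zz=vis.world(f)[...,2];H,S,V=cv2.split(cv2.cvtColor(f["im"],cv2.COLOR_RGB2HSV))
b=(H>105)&(H<130)&(S>130)
for n,w in(("narrow",(190,155,222,250)),("wide",(110,155,162,262))):
    m=vis.win(*w)&b&(abs(zz-.074)<.02);print(n,m.sum(),np.percentile(zz[m],[10,50,90]),vis.rect(vis.outline(f,m&(abs(zz-.074)<.006),.074)))
w=vis.win(100,140,268,262)&(zz>.1);nn,l,s,c=cv2.connectedComponentsWithStats(w.astype(np.uint8))
for i in range(1,nn):
    if s[i,4]>100:print("rib",c[i],np.median(zz[l==i]))
f=cv2.imread("pics/top6.png");s=cv2.imread("pics/scene6.png")
cv2.imwrite("pics/c6.png",np.hstack([cv2.resize(f[140:260,90:270],(480,320),interpolation=2),cv2.resize(s[220:360,330:510],(411,320))])[:, :800])
```

```text
-> 0.12 False [0.5778 0.1201 0.1198] F [ 0.4 -0.2 -0.6] M [-0.06  0.02  0.05]
-> 0.085 True [0.5773 0.1205 0.0879] F [0.2 0.5 2.5] M [ 0.14 -0.2   0.01]
23.9917
narrow 698 [0.06436285 0.07363568 0.07591   ] ((574.8, 119.1), (114.7, 41.0), 6.2)
wide 1554 [0.06591865 0.07384658 0.07613102] ((561.3, 253.0), (115.1, 73.1), 5.4)
rib [198.07709751 199.07029478] 0.11343291871221915
rib [127.15240084 204.63465553] 0.11337144202398362
```

View pics/c6.png

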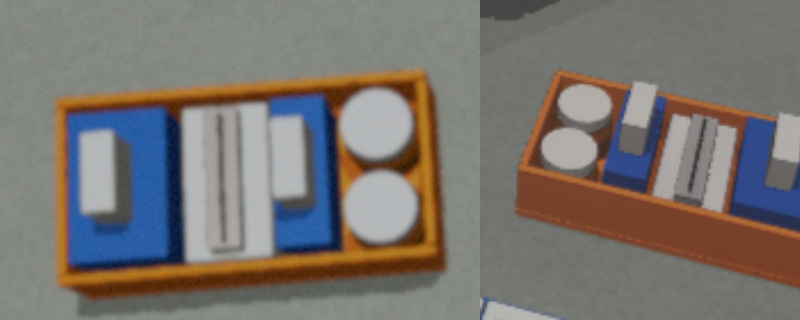

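Both blocks are upright and seated, with body tops at about 0.074 and rib tops at about 0.114. The head and jars are in place and the arm is clear, so I hand in.

```bash
python3 -c "
from station import ctrl
print(ctrl.current_t(),ctrl.current_force());ctrl.job_done()"
```

```text
23.9917 [-0.67203077  0.0145418  -0.63365924]
the job is handed in; nothing more can be done
```

Both gaps are filled: the wide blue block is in the wide gap and the narrow blue block is in the narrow gap. I placed the wide one first and handed the job in at about 24 s. I did not touch the red and grey look-alikes.

- **Seating:** In the last pictures both blocks stand upright. Their body tops are at about 74 mm and their rib tops at about 113.4 mm, where 74 and 114 are expected on the case floor. Both insertions also stopped where the floor should be, with only light contact force.
- **Contents:** The burner head and jars look in place in the last picture. I measured them only after the wide block went in, when they had not moved, and not again after the narrow one.
- **Camera disagreement:** The top camera read the held wide block about 3–4 mm off the robot's own position, and the scene camera about 2 mm off in y. I corrected this by lining each block up with the case in the same top-camera picture. For the narrow block only half of its top was visible, so its correction came from that half.

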